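# Index the inspection turret one hole to the magnifier

## Robot

A 6-joint arm with a two-finger parallel gripper is mounted at the origin on the work surface. World frame = base frame: x ahead of the robot, y to its left, z up, the work surface at z = 0. Lengths are in m, angles in rad, forces in N, time in s.
With the tool pointing down it reaches from about 0.425 to 0.95 m from the base axis. Payload 3.5 kg.
Tool frame: the origin (TCP) lies between the finger pads; the fingertips stand 14 mm ahead of it and the grasp point (between the pads) lies 5 mm behind it; z points along the fingers, y is the direction in which the jaws open and shut (so a half turn about z gives the same grasp; the last joint's range is limited). The gripper opens to 85 mm and grips with 20 to 120 N. Pads are 22 mm wide; open, the fingers measure 114 mm over their backs; the gripper's body (76 mm by 85 mm) begins 54 mm behind the grasp point. The pads swing forward as they close: fully open they stand 13 mm farther back than shut.
Start: joints at [-1.334, 0.286, 1.577, -0, 1.279, -0.15], TCP at [0.255, -0.625, 0.245] pointing down, gripper open.
Joint ranges: [-2.77, 2.77], [-0.9, 2.22], [0.21, 2.48], [-1.53, 4.67], [0.24, 2.81], [-2.84, 2.84]. Speed limits (rad/s): [2.79, 2.79, 3.14, 3.14, 3.14, 3.14].

## Interface

Orientations are given as a unit quaternion [x, y, z, w].
In Python, from plant import ctrl gives the robot as it stands. The module is installed in compiled form; this text tells all that it offers.
- The arm moves only by the tool servo_tool, never from a script. Its argument "increments" is text: rows parted by semicolons, each of 7 numbers parted by spaces: the turn, a rotation vector about the tool's x, y, z in rad, then the shift along the tool's x, y, z in cm, then the finger opening in cm, from 0 to 8.54. In form: ax ay az dx dy dz claw; .... A call has 1 to 10 rows; each row is the pose to reach, as a shift and turn from the pose commanded when the call began, along the tool's axes at that moment; what a row does not reach only later rows make up. A row lasts 1/12 s, in which the tool goes at most 41.7 mm and 7.16 degrees, less where a joint would pass 70% of its speed; a pose out of reach is approached as far as the arm can. A call with a gripper value outside its range is refused whole. The fingers move at their own pace and stop on an object; "grip_force" is the grip in N (left out, the last holds). Time passes only in rows, so rows that repeat a pose let the fingers close. It gives the time, the measured TCP pose, the force and the opening at its end, in the units of the state.
- ctrl.get_state(): the state, without advancing time (a new reading comes with each control period).
- ctrl.read_camera(name): name is "scene" or "top"; returns (picture, depth): 480x640x3 uint8, red, green, blue; 480x640 float32, m along the optical axis (not along the pixel's ray), 0 where there is no reading.
- ctrl.camera_info(name): a dict with "camera_matrix" (3x3 intrinsics, pixels), "world_to_cam" (4x4, takes a point from world to camera coordinates). Camera axes: x right, y down, z forward; pixel columns grow to the right and rows downward; lengths in m; the calibration is good to about 2 mm. A picture is of the moment at which its call begins. camera_info takes no time and is no camera call.
- ctrl.sign_off(): hands the job in, once; it reports no verdict.
The state is a dict: "time": time; "qpos": joint angles; "dq": joint speeds; "joint_efforts": joint torques, N m; "eef_pos": TCP position; "tcp_rot": TCP orientation; "contact_force": force on the tool from outside, world axes, zero at the start; "wrist_torque": the same for the moment, N m; "opening": opening from 0.0 (shut) to 1.0 (fully open).
Only numpy, scipy, OpenCV 4.12 (cv2) and the standard library are available. Lean on these libraries where they do the work, as an engineer would, in place of code of your own. Each camera call takes 0.05 s, during which the arm holds its last target.

## Task

On the inspection turret, press the index plunger in and turn the table one hole, in the direction that brings the lamp socket directly under the magnifier, then let the plunger spring fully out so that it locks the table there. Do it all by pressing and pushing with the fingertips: do not touch or lift the parts in the nests, do not turn the table away from the magnifier or on past the next hole, and leave the loose things on the desk where they lie. Finish clear of everything.

Things in the scene. Friction and masses are not known exactly. Their poses are not given: they have to be found in the camera images.
- turret: Fixed turret. Origin: on the table's vertical axis at desk height, z up. Grey foot, radius 105 mm; above it a fixed steel index plate, radius 110 mm, 36 to 46 mm above the desk, with eight rim notches (the holes) 45 deg apart. A disc of radius 100 mm, top at 58 mm, turns on it, with eight ring nests (46 mm inside, rim 4 mm high) 70 mm from the axis. The index arm starts along -y of this frame.
- turntable (a joint): Angle (rad) of the turning disc with its index arm: about 0 at the start, grows anticlockwise seen from above. Holes are 0.785 apart, so the next is at +0.785 or -0.785. With the plunger out in a hole the table is locked, with 0.013 rad of play either way. Unlocked it stays where it is left; about 2 N at the plunger turns it.
- plunger (a joint): How far (m) the plunger is pressed down: 0 = fully out (locked in a hole), 0.012 = fully in. Pressed over about 9 mm it frees the table. Its spring takes about 3 N to start and 7 N fully in. Let up between holes it stays about 8 mm down, riding under the index plate, and jumps up by itself when the table reaches a hole.
- plunger_head (a point): Centre of the top of the plunger's round black head: 32 mm across, 126 mm from the table's axis, 86 mm above the desk when out, 74 mm when fully in. It is pressed straight down. It sits on the index arm and goes round with the table.
- yoke (a point): Point midway between the top edges of the two upright grey steel cheeks of the index arm, above the plunger's head, 98 mm over the desk. The cheeks stand on either side of the head in the direction of turning, 50 mm apart inside, 6 mm thick, 40 mm long radially, from 59 mm up to 98 mm. Pushing a cheek sideways, from inside or outside, turns the unlocked table.
- view_spot (a point): Point on the top of the turning disc, 58 mm above the desk, straight under the middle of the magnifier lens: fixed, 70 mm from the axis on the +y side of the turret frame. The nest centre that stops here is the one being looked at.
- lens (a point): Centre of the magnifier lens: a level chrome ring 72 mm across, 12 mm thick, fixed with its middle 160 mm above the desk over view_spot, on a 14 mm rod (184 mm tall) standing 146 mm from the table's axis, on the +y side of the turret frame.
- lamp_socket: The brass lamp socket, loose, standing upright in one of the two nests next to the magnifier's nest (one hole to its left or right). 40 mm flange, threaded open barrel 28 mm across, 45 mm tall. Origin: centre of its underside.
- mouthpiece: Black bell-shaped mouthpiece, loose, standing wide end down in the nest on the other side of the magnifier's nest. 42 mm across, 36 mm tall. Origin: centre of its underside. To be left alone.
- capsule_unit: Flat tin receiver capsule with small holes in its top, loose, in the nest under the magnifier at the start. 42 mm across, 18 mm tall. Origin: centre of its underside. To be left alone; it rides on with the table.
- dial_wheel: Ivory finger wheel lying on the desk, 72 mm across, 10 mm tall. Origin: centre of its underside. To be left alone.
- terminal_strip: Terminal strip lying on the desk, 110 x 22 x 13 mm, long along its x. Origin: centre of its underside. To be left alone.
- plug_relay: Plug-in relay, a small metal can on a black base, standing on the desk, 30 x 30 x 50 mm. Origin: centre of its underside. To be left alone.
- insulator: White porcelain insulator standing on the desk, 30 mm across, 34 mm tall. Origin: centre of its underside. To be left alone.
- screwdriver: Screwdriver lying on the desk, 190 mm long along its x. Origin: near its middle, on the underside. To be left alone.
Not all that is in view belongs to the job. Of the things like the lamp_socket, leave any that is orange or turquoise; of the rest the smaller one is meant.

How it is judged:
By the outcome, as a careful person would: the job done as asked, in the order asked, and still so for the second after the job is handed in, with the robot touching nothing.
It also fails if it takes over 40 s, if anything falls off the work surface, if the arm or the gripper's body presses on something with over 40 N, if the wrist force passes 120 N, or if a joint passes its speed limit or range.

## Working session

There is one attempt and no reset: what is moved stays moved. The work goes in short steps, Python scripts to look and compute and a tool call to move; the robot and the scene stay as the last step left them, time stands still between calls to the robot, and variables do not carry over. Pictures are saved under pics/ and viewed, and the job is handed in when it is done.

Besides the shell and the picture viewer there is one more tool, called after "Request:" in YAML: its name, and indented under it one key for each argument. servo_tool: Moves the arm, as the interface text tells. Its arguments: {"type":"object","properties":{"increments":{"type":"string"},"grip_force":{"type":"number"}},"required":["increments"]}

```bash
mkdir -p pics; ls
cat > h.py <<'E'
import numpy as np, cv2
from plant import ctrl
def info(n):
    i=ctrl.camera_info(n); return np.array(i["camera_matrix"]),np.array(i["world_to_cam"])
def ray(n,u,v,z):
    K,T=info(n); C=np.linalg.inv(T); d=C[:3,:3]@np.linalg.inv(K)@np.array([u,v,1.]); o=C[:3,3]
    return o+d*(z-o[2])/d[2]
def proj(n,p):
    K,T=info(n); c=T[:3,:3]@np.asarray(p)+T[:3,3]; q=K@c; return q[:2]/q[2]
def cloud(n,depth):
    K,T=info(n); C=np.linalg.inv(T); v,u=np.mgrid[0:480,0:640]
    P=np.stack([(u-K[0,2])/K[0,0]*depth,(v-K[1,2])/K[1,1]*depth,depth],-1)
    return P@C[:3,:3].T+C[:3,3]
E
python3 - <<'E'
from h import *
for n in("scene","top"):
    p,d=ctrl.read_camera(n); cv2.imwrite(f"pics/{n}0.png",p[:,:,::-1]); np.savez(f"{n}0.npz",p=p,d=d)
    K,T=info(n); print(n,K.round(1).tolist(),np.linalg.inv(T).round(3).tolist())
print(ctrl.get_state())
E
```

```text
pics
scene [[528.5, 0.0, 312.9], [0.0, 528.5, 241.3], [0.0, 0.0, 1.0]] [[0.734, 0.414, -0.539, 1.05], [0.679, -0.468, 0.566, -0.472], [-0.018, -0.781, -0.625, 0.655], [0.0, 0.0, 0.0, 1.0]]
top [[523.9, 0.0, 317.0], [0.0, 523.9, 238.8], [0.0, 0.0, 1.0]] [[0.004, -0.995, 0.098, 0.461], [-0.999, -0.0, 0.039, 0.016], [-0.039, -0.098, -0.994, 1.003], [0.0, 0.0, 0.0, 1.0]]
{'time': 0.1, 'qpos': array([-1.33402543e+00,  2.87127496e-01,  1.57798986e+00,  8.67056860e-07,
        1.27855609e+00, -1.50025063e-01]), 'dq': array([-0.00095083, -0.00232883, -0.0038488 , -0.00102085, -0.0002547 ,
       -0.00047028]), 'joint_efforts': array([ 6.58444333e-04, -4.07296908e+01, -2.93699026e+01, -1.30331814e-04,
        3.39699349e-03,  1.18733831e-05]), 'eef_pos': array([ 0.25451022, -0.62460049,  0.24407388]), 'tcp_rot': array([ 9.81356322e-01,  1.92194400e-01, -4.46960820e-05, -1.03943206e-03]), 'contact_force': array([0.14223251, 0.15735986, 0.48656699]), 'wrist_torque': array([-0.00409814,  0.00314507, -0.01972021]), 'opening': 1.003510241820818}
```

View pics/scene0.png

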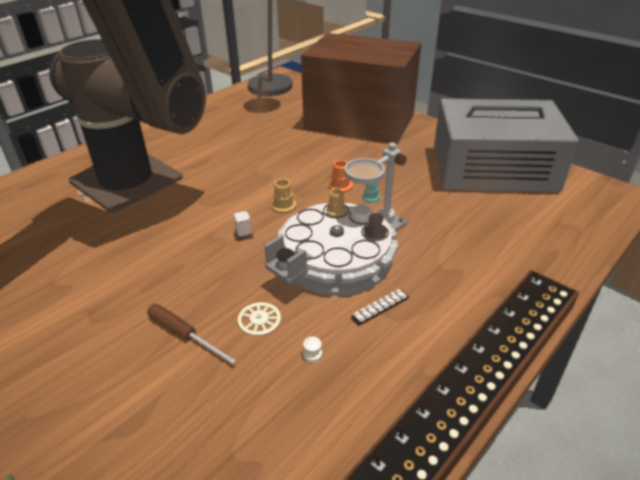

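View pics/top0.png

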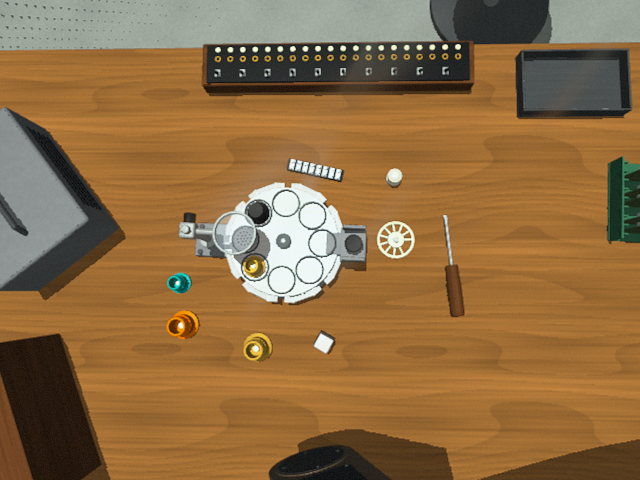

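The candidates like the lamp socket, in the top view, are:
- small brass in the nest at (254,266)
- larger brass on the desk at (257,347)
- orange at (183,325)
- turquoise at (179,283)

The small brass one in the nest fits: it is neither orange nor turquoise, it is the smaller brass one, and it sits next to the magnifier's nest. I'll confirm it in a crop and measure.

Run:
```python
from h import *
a=np.load("top0.npz");p,d=a["p"],a["d"]
cv2.imwrite("pics/crop0.png",cv2.resize(p[150:370,160:430],None,fx=2.7,fy=2.7,interpolation=cv2.INTER_CUBIC)[:,:,::-1])
P=cloud("top",d)
# disc: white pixels at z~.058
m=((p.min(-1)>190)&(abs(P[...,2]-.058)<.012)).astype(np.uint8)
n,l,s,c=cv2.connectedComponentsWithStats(m); k=1+np.argmax(s[1:,4]); print(s[k],c[k])
# hull of index plate+disc at heights
Z=P[...,2]
for n_,(u,v) in dict(hub=(284,241),socket=(254,266),mouth=(258,212),head=(353,243),lens=(237,233)).items():
    print(n_,P[v,u].round(3))
# plunger head: dark near (353,243)
g=p.max(-1)
sub=(g[220:270,335:375]<60)&(Z[220:270,335:375]>.06)
yy,xx=np.nonzero(sub);print("head px",xx.mean()+335,yy.mean()+220,len(xx),np.median(Z[220:270,335:375][sub]))
print(ray("top",xx.mean()+335,yy.mean()+220,.086))
# cheeks: z in .09-.105
sub=(abs(Z-.098)<.006); sub[:, :335]=0; sub[:,375:]=0; sub[:215]=0; sub[275:]=0
n,l,s,c=cv2.connectedComponentsWithStats(sub.astype(np.uint8))
for i in range(1,n):
    if s[i,4]>8: print("cheek",s[i],c[i],ray("top",*c[i],.098).round(4))
# lens: z 0.150-.172
sub=(abs(Z-.163)<.012); sub[:,:205]=0;sub[:,275:]=0;sub[:190]=0;sub[280:]=0
yy,xx=np.nonzero(sub);print("lens",len(xx))
if len(xx)>20:
    e=cv2.minEnclosingCircle(np.stack([xx,yy],1).astype(np.float32)); print(e,ray("top",*e[0],.166).round(4))
# disc circle
yy,xx=np.nonzero(m); q=P[yy,xx]; 
h=cv2.convexHull(np.stack([xx,yy],1).astype(np.float32)); e=cv2.fitEllipse(h); print("disc",e,ray("top",*e[0],.06))
```

```text
[ 257  210   58   64 1752] [286.68778539 240.80821918]
hub [0.549 0.112 0.071]
socket [0.504 0.165 0.077]
mouth [0.598 0.156 0.098]
head [ 0.544 -0.011  0.085]
lens [0.553 0.179 0.163]
head px 350.5416666666667 238.9375 48 0.08045630795215597
[ 0.55120539 -0.00652561  0.086     ]
cheek [343 224  24   5  84] [354.69047619 226.08333333] [ 0.5725 -0.0135  0.098 ]
cheek [342 256  23   5  85] [353.22352941 258.14117647] [ 0.5167 -0.0108  0.098 ]
lens 1593
((230.91444396972656, 230.98289489746094), 26.08565902709961) [0.5562 0.1889 0.166 ]
disc ((8209.9794921875, 3117.353759765625), (1316.96142578125, 17240.712890625), 110.46357727050781) [-1.90078696 -6.66693787  0.06      ]
```

View pics/crop0.png

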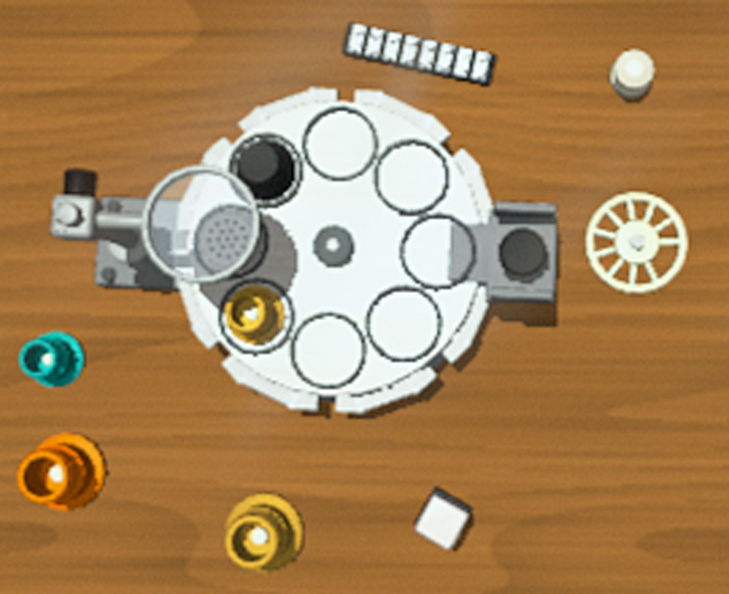

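The crop confirms the small gold-brass socket in the nest at lower left of the lens, crop pixel (252,314). The lens is at crop (203,224) and the yoke at the right, crop (523,252). The table must turn clockwise seen from above (-0.785), so the arm moves toward -x. I'll refine the geometry and work out the approach.

```bash
cat >> h.py <<'E'
from scipy.spatial.transform import Rotation as R
def rel(target,yaw,s=None):
    """increments (rotvec, cm) to go to tool-down pose with tool x at yaw"""
    s=s or ctrl.get_state(); q=R.from_quat(s["tcp_rot"])
    t=R.from_matrix(np.array([[np.cos(yaw),np.sin(yaw),0],[np.sin(yaw),-np.cos(yaw),0],[0,0,-1.]]))
    return (q.inv()*t).as_rotvec().round(4), (q.inv().apply(np.asarray(target)-s["eef_pos"])*100).round(2)
E
python3 - <<'E'
from h import *
print("hub",ray("top",283.5,240.5,.07),"head",ray("top",353.7,243.3,.086), "sock",ray("top",253.3,265.5,.103),"mouth",ray("top",258,212,.094))
# scene view: head dark blob near (286,256)
a=np.load("scene0.npz");p,d=a["p"],a["d"]
P=cloud("scene",d); Z=P[...,2]
for n,q in dict(hub=(.549,.112,.07),head=(.545,-.0115,.086)).items(): print(n,proj("scene",q))
print(Z[256,286],P[256,286],P[231,337])
cv2.imwrite("pics/sc.png",cv2.resize(p[150:300,250:420],None,fx=4,fy=4,interpolation=cv2.INTER_CUBIC)[:,:,::-1])
print(rel((.545,-.012,.16),1.526))
E
```

```text
hub [0.54991324 0.11322863 0.07      ] head [ 0.54351774 -0.01204059  0.086     ] sock [0.50337361 0.16168403 0.103     ] mouth [0.59805126 0.15633447 0.094     ]
hub [334.4169619  227.95926066]
head [284.46607368 252.79855943]
0.08630044420448135 [ 0.55309334 -0.0159184   0.08630044] [0.55778666 0.1090325  0.06917276]
(array([-0.0017, -0.0014, -1.1392]), array([ 50.01, -45.76,   8.52]))
```

View pics/sc.png

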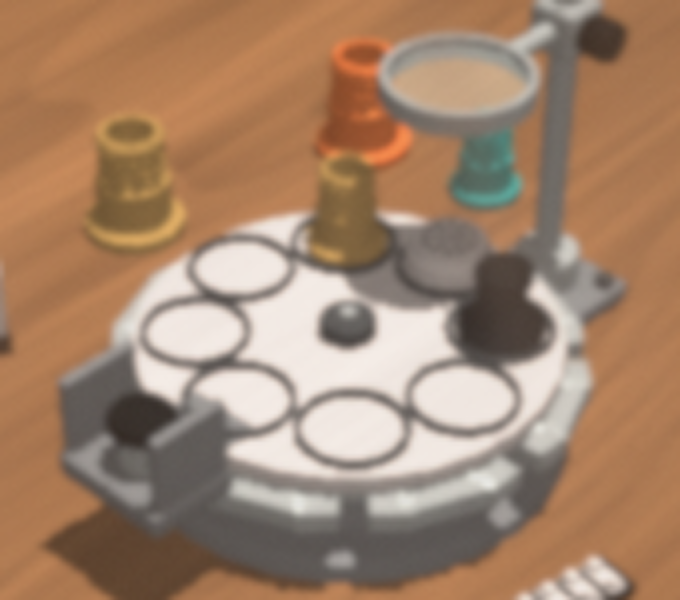

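The scene view agrees: small brass socket at crop (345,210), one nest to the left of the magnifier; head at crop (141,419); the mouthpiece is on the other side. Clockwise it is. Moving to above the head with the jaws shut.

Request:
servo_tool:
  increments: "0 0 -1.139 50.1 -45.8 8.5 0;0 0 -1.139 50.1 -45.8 8.5 0;0 0 -1.139 50.1 -45.8 8.5 0;0 0 -1.139 50.1 -45.8 8.5 0;0 0 -1.139 50.1 -45.8 8.5 0;0 0 -1.139 50.1 -45.8 8.5 0;0 0 -1.139 50.1 -45.8 8.5 0;0 0 -1.139 50.1 -45.8 8.5 0;0 0 -1.139 50.1 -45.8 8.5 0;0 0 -1.139 50.1 -45.8 8.5 0"
  grip_force: 40

```text
time: 0.93
eef_pos: [0.4322, -0.2495, 0.193]
tcp_rot: [0.721, 0.693, 0.0, -0.0]
contact_force: [1.7, 0.1, 0.1]
opening: 0.004
```

Run:
```python
from h import *
print(rel((.547,-.013,.16),1.526))
```

```text
(array([-0.0002, -0.0003,  0.0039]), array([24.1 , 10.51,  3.3 ]))
```

Request:
servo_tool:
  increments: "0 0 0 24.1 10.5 3.3 0;0 0 0 24.1 10.5 3.3 0;0 0 0 24.1 10.5 3.3 0;0 0 0 24.1 10.5 3.3 0;0 0 0 24.1 10.5 3.3 0;0 0 0 24.1 10.5 3.3 0;0 0 0 24.1 10.5 3.3 0;0 0 0 24.1 10.5 3.3 0;0 0 0 24.1 10.5 3.3 0;0 0 0 24.1 10.5 3.3 0"

```text
time: 1.77
eef_pos: [0.5473, -0.0162, 0.1603]
tcp_rot: [0.723, 0.691, -0.0, -0.0]
contact_force: [-0.2, 0.3, -0.2]
opening: 0.001
```

Run:
```python
from h import *
print(rel((.547,-.013,.16),1.526))
for n in("scene","top"):
    p,d=ctrl.read_camera(n); c=p[130:310,230:430] if n=="scene" else p[150:370,240:440]
    cv2.imwrite(f"pics/{n}1.png",cv2.resize(c,None,fx=3,fy=2.7,interpolation=cv2.INTER_CUBIC)[:,:,::-1])
```

```text
(array([-0.0007,  0.0004, -0.0004]), array([ 0.32, -0.05,  0.03]))
```

View pics/scene1.png

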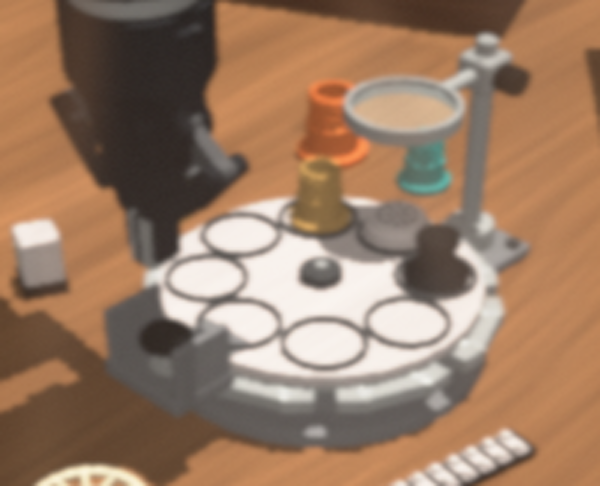

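View pics/top1.png

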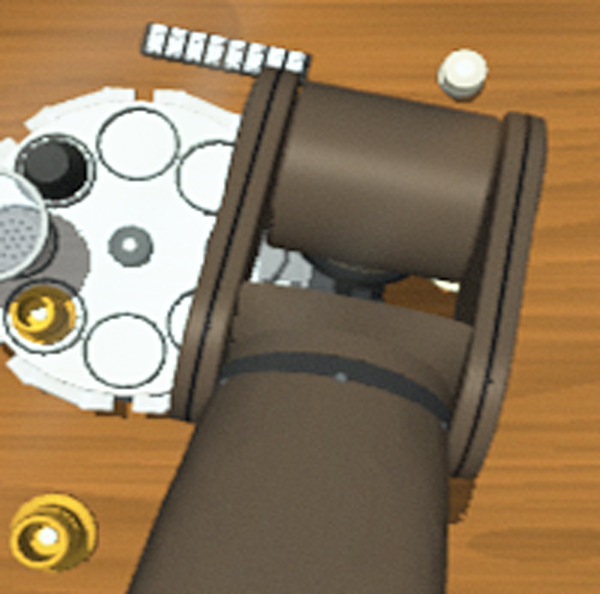

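The scene view shows the shut fingertips at crop (155,250), above the head at (165,338). The top view is mostly blocked by the arm. Checking the fingertip projection before I descend.

Run:
```python
from h import *
e=ctrl.get_state()["eef_pos"]; print(e)
for dz in(.014,.020): 
  q=proj("scene",e-[0,0,dz]); print(q,(q-[230,130])*[3,2.7])
q=proj("scene",(.547,-.013,.086)); print((q-[230,130])*[3,2.7])
```

```text
[ 0.54741031 -0.01684801  0.16064511]
[281.18810995 225.96694765] [153.56432985 259.11075865]
[281.39653292 228.94956233] [154.18959877 267.16381829]
[164.01759762 334.08751725]
```

Request:
servo_tool:
  increments: "0 0 0 0.3 0 2 0;0 0 0 0.3 0 4 0;0 0 0 0.3 0 5 0;0 0 0 0.3 0 5 0;0 0 0 0.3 0 5.4 0;0 0 0 0.3 0 5.7 0;0 0 0 0.3 0 5.9 0;0 0 0 0.3 0 5.9 0"

```text
time: 2.53
eef_pos: [0.5482, -0.0128, 0.1019]
tcp_rot: [0.723, 0.691, 0.0, 0.0]
contact_force: [-0.4, 0.7, 0.4]
opening: 0.002
```

Request:
servo_tool:
  increments: "0 0 0 0 0 0.3 0;0 0 0 0 0 0.5 0;0 0 0 0 0 0.7 0;0 0 0 0 0 0.7 0;0 0 0 0 0 0.7 0"

```text
time: 2.95
eef_pos: [0.5487, -0.0128, 0.0953]
tcp_rot: [0.723, 0.691, 0.0, 0.001]
contact_force: [0.1, 0.1, 3.6]
opening: -0.001
```

Contact with the head, 3.6 N from the spring. Pressing on.

Request:
servo_tool:
  increments: "0 0 0 0 0 0.3 0;0 0 0 0 0 0.5 0;0 0 0 0 0 0.6 0;0 0 0 0 0 0.6 0;0 0 0 0 0 0.6 0"

```text
time: 3.37
eef_pos: [0.5488, -0.0128, 0.0895]
tcp_rot: [0.723, 0.691, 0.001, 0.001]
contact_force: [-0.0, 0.3, 5.8]
opening: -0.0
```

Request:
servo_tool:
  increments: "0 0 0 0 0 0.1 0;0 0 0 0 0 0.2 0;0 0 0 0 0 0.25 0;0 0 0 0 0 0.25 0"

```text
time: 3.7
eef_pos: [0.5494, -0.0128, 0.088]
tcp_rot: [0.723, 0.691, 0.001, 0.001]
contact_force: [-0.1, 0.4, 8.7]
opening: 0.001
```

Bottomed out at 8.7 N, so the plunger is fully in. Now sliding clockwise (tool -y) toward the cheek.

Request:
servo_tool:
  increments: "0 0 0 0 -0.2 0 0;0 0 0 0 -0.4 0 0;0 0 0 0 -0.6 0 0;0 0 0 0 -0.8 0 0;0 0 0 0 -1 0 0;0 0 0 0 -1 0 0"

```text
time: 4.2
eef_pos: [0.5395, -0.0123, 0.088]
tcp_rot: [0.723, 0.691, 0.001, 0.002]
contact_force: [0.3, 0.6, 9.2]
opening: 0.0
```

Run:
```python
from h import *
p,d=ctrl.read_camera("scene"); c=p[130:310,230:430]
cv2.imwrite("pics/scene2.png",cv2.resize(c,None,fx=3,fy=3,interpolation=cv2.INTER_CUBIC)[:,:,::-1])
```

```text
(no output)
```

View pics/scene2.png

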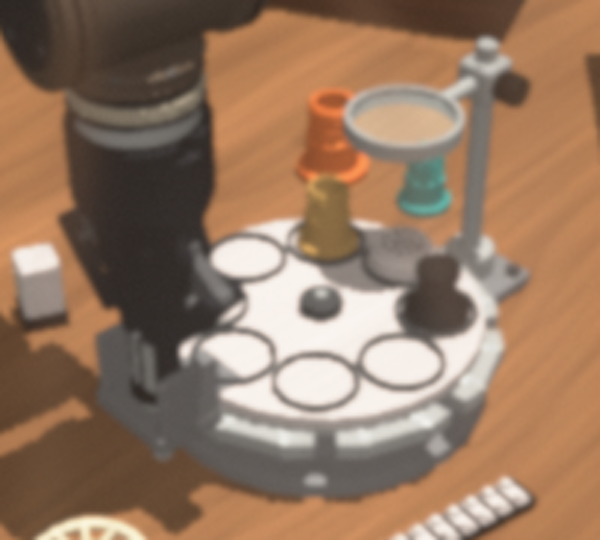

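The table turned about 4.5° with the pressed head, carried by friction, and the socket is moving toward the lens. Continuing along the arc while pressed.

Request:
servo_tool:
  increments: "0 0 0.06 0.05 -0.63 0 0;0 0 0.12 0.12 -1.25 0 0;0 0 0.18 0.23 -1.87 0 0;0 0 0.24 0.37 -2.48 0 0;0 0 0.3 0.54 -3.08 0 0;0 0 0.36 0.74 -3.68 0 0;0 0 0.42 0.96 -4.26 0 0;0 0 0.46 1.22 -4.84 0 0;0 0 0.48 1.22 -4.84 0 0;0 0 0.48 1.22 -4.84 0 0"

```text
time: 5.08
eef_pos: [0.4912, 0.002, 0.088]
tcp_rot: [0.866, 0.499, 0.001, 0.001]
contact_force: [-1.1, -0.3, 11.1]
opening: -0.001
```

Run:
```python
from h import *
s=ctrl.get_state(); e=s["eef_pos"]; A=np.array([.551,.1125]); v=e[:2]-A
print("ang",np.arctan2(v[1],v[0])+np.pi/2+.045,np.hypot(*v), e)
for n in ["scene","top"]:
  p,d=ctrl.read_camera(n); c=p[130:310,230:430] if n=="scene" else p[150:330,200:400]
  cv2.imwrite(f"pics/{n}3.png",cv2.resize(c,None,fx=3,fy=3,interpolation=cv2.INTER_CUBIC)[:,:,::-1])
```

```text
ang -0.45099092539721614 0.1256553146696278 [0.49120021 0.00198646 0.08798649]
```

View pics/scene3.png

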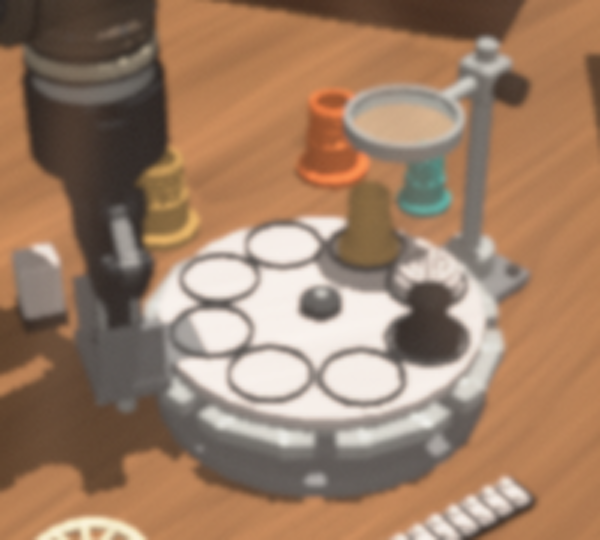

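View pics/top3.png

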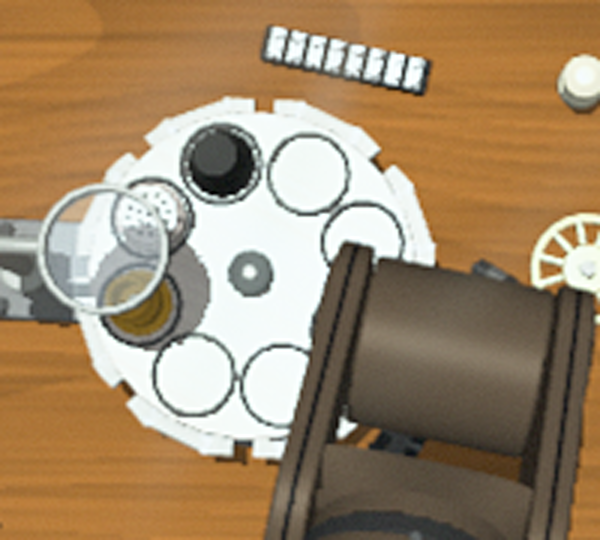

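The table is about -0.43 turned. The scene view shows the socket (365,220) nearing the lens, and the top view shows it at (145,300). All parts are riding in their nests. Next I let the plunger up to ride under the plate, staying inside the yoke, so it can jump out by itself.

Request:
servo_tool:
  increments: "0 0 0 0 0 -0.6 0;0 0 0 0 0 -1.2 0;0 0 0 0 0 -1.7 0;0 0 0 0 0 -1.7 0;0 0 0 0 -0.3 -1.7 0;0 0 0 0 -0.5 -1.7 0;0 0 0 0 -0.7 -1.7 0;0 0 0 0 -0.7 -1.7 0"

```text
time: 5.85
eef_pos: [0.4831, 0.0061, 0.1024]
tcp_rot: [0.866, 0.499, -0.001, -0.001]
contact_force: [0.0, 0.8, -0.2]
opening: 0.001
```

Request:
servo_tool:
  increments: "0 0 0.02 0 -0.2 0 0;0 0 0.04 0 -0.4 0 0;0 0 0.06 0 -0.6 0 0;0 0 0.08 0.1 -0.8 0 0;0 0 0.1 0.1 -1 0 0;0 0 0.1 0.1 -1 0 0"

```text
time: 6.35
eef_pos: [0.4763, 0.0115, 0.1034]
tcp_rot: [0.89, 0.455, 0.001, 0.001]
contact_force: [2.4, -1.0, 0.4]
opening: 0.002
```

```bash
cat > look.py <<'E'
from h import *
import sys
s=ctrl.get_state(); e=s["eef_pos"]; A=np.array([.551,.1125]); v=e[:2]-A
print("ang",np.arctan2(v[1],v[0])+np.pi/2+.045,np.hypot(*v), e)
o=[]
for n in ["scene","top"]:
  p,d=ctrl.read_camera(n); c=p[130:310,230:360] if n=="scene" else p[150:330,200:330]
  o.append(cv2.resize(c,None,fx=3,fy=3,interpolation=cv2.INTER_CUBIC)[:,:,::-1])
cv2.imwrite(f"pics/l{sys.argv[1]}.png",np.hstack(o))
E
python3 look.py 4
```

```text
ang -0.5917397624870516 0.1256155426572189 [0.47631186 0.01150027 0.10340039]
```

View pics/l4.png

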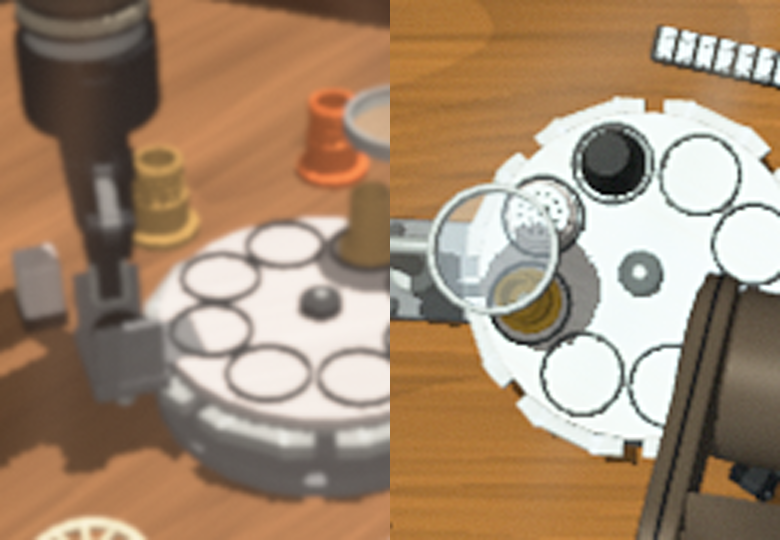

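The tip is now against the inner face of the clockwise cheek (2.4 N). In the picture the table is still around -0.47. Pushing along the arc.

Request:
servo_tool:
  increments: "0 0 0.02 0 -0.25 0 0;0 0 0.04 0.01 -0.5 0 0;0 0 0.06 0.02 -0.75 0 0;0 0 0.08 0.04 -1 0 0;0 0 0.1 0.06 -1.25 0 0;0 0 0.12 0.09 -1.5 0 0;0 0 0.14 0.12 -1.75 0 0;0 0 0.14 0.12 -1.75 0 0"

```text
time: 7.12
eef_pos: [0.462, 0.0234, 0.1031]
tcp_rot: [0.92, 0.391, -0.0, -0.001]
contact_force: [1.6, 0.5, 2.2]
opening: -0.004
```

```bash
python3 look.py 5
```

```text
ang -0.7397812497341246 0.1259754845965539 [0.46197685 0.02336694 0.10312813]
```

View pics/l5.png

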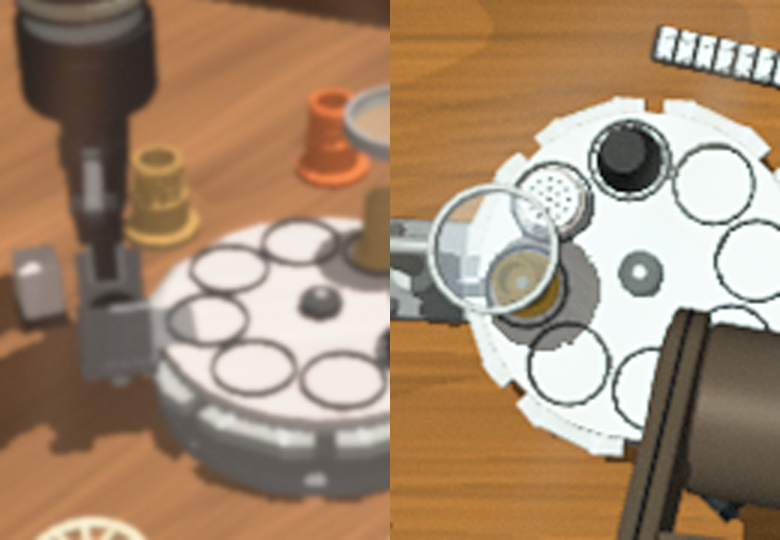

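The table is now about -0.63, from the empty nest at crop (712,185). Roughly 0.15 remains, so I'll go slower.

Request:
servo_tool:
  increments: "0 0 0.015 0 -0.18 0 0;0 0 0.03 0.01 -0.36 0 0;0 0 0.045 0.02 -0.54 0 0;0 0 0.06 0.03 -0.72 0 0;0 0 0.07 0.04 -0.9 0 0;0 0 0.08 0.04 -1.02 0 0;0 0 0.09 0.05 -1.14 0 0;0 0 0.1 0.06 -1.26 0 0;0 0 0.1 0.06 -1.26 0 0"

```text
time: 7.97
eef_pos: [0.4535, 0.0322, 0.103]
tcp_rot: [0.938, 0.345, -0.0, -0.0]
contact_force: [1.6, -0.5, 1.5]
opening: 0.001
```

```bash
python3 look.py 6
```

```text
ang -0.8368717037591241 0.1263147110327143 [0.45349387 0.0322008  0.10300143]
```

View pics/l6.png

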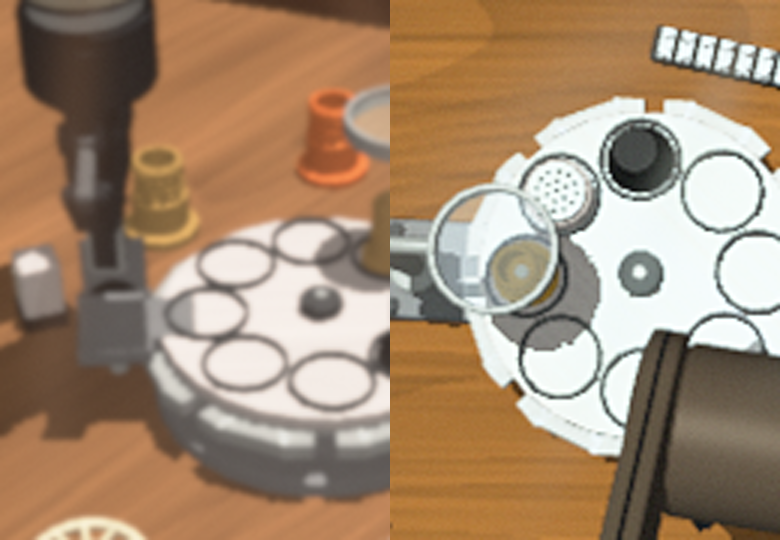

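Not locked yet (about 4° left, push still around 1.7 N). Small steps.

Request:
servo_tool:
  increments: "0 0 0.01 0 -0.1 0 0;0 0 0.015 0 -0.2 0 0;0 0 0.02 0.01 -0.3 0 0;0 0 0.03 0.01 -0.4 0 0;0 0 0.04 0.01 -0.5 0 0;0 0 0.04 0.01 -0.5 0 0"

```text
time: 8.57
eef_pos: [0.4493, 0.0364, 0.1022]
tcp_rot: [0.945, 0.327, -0.001, -0.001]
contact_force: [-0.1, 1.2, 0.2]
opening: 0.002
```

```bash
python3 look.py 7
```

```text
ang -0.883243111220055 0.12705626281274188 [0.44928277 0.03636263 0.1022364 ]
```

View pics/l7.png

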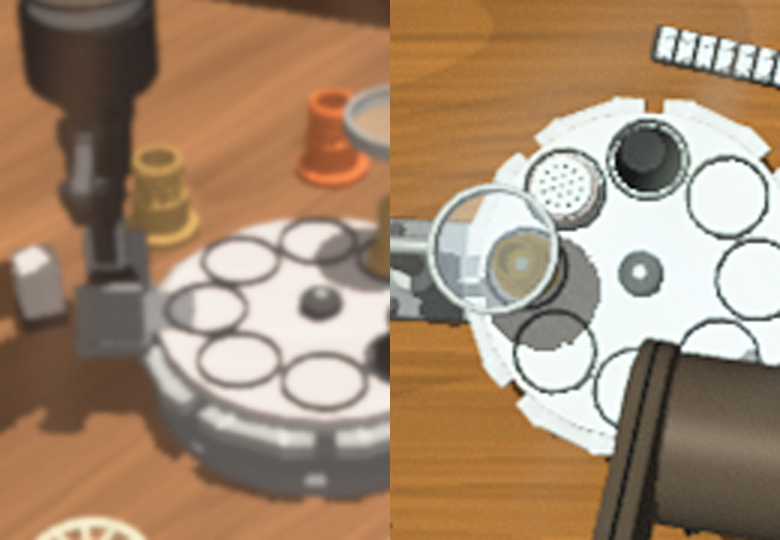

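The empty nest at crop (728,197) now sits where a nest sat at the start, and the push force has vanished, so the table is at the hole. I'll lift out and check the head height.

Request:
servo_tool:
  increments: "0 0 0 0 0.4 0 0;0 0 0 0 0.4 -1 0;0 0 0 0 0.4 -4 0;0 0 0 0 0.4 -8 0;0 0 0 -4 0.4 -12 0;0 0 0 -8 0.4 -12 0;0 0 0 -12 0.4 -12 0;0 0 0 -14 0.4 -12 0;0 0 0 -14 0.4 -12 0"

```text
time: 9.42
eef_pos: [0.3406, -0.0557, 0.224]
tcp_rot: [0.946, 0.325, 0.0, 0.001]
contact_force: [0.8, -1.1, -0.9]
opening: -0.004
```

```bash
cat > chk.py <<'E'
from h import *
import sys
o=[]
for n in ["scene","top"]:
  p,d=ctrl.read_camera(n); np.savez(f"{n}_{sys.argv[1]}.npz",p=p,d=d); c=p[150:310,230:410] if n=="scene" else p[170:330,200:380]
  o.append(cv2.resize(c,None,fx=2.2 ,fy=2.2,interpolation=cv2.INTER_CUBIC)[:,:,::-1])
  P=cloud(n,d); m=(p.max(-1)<60)
  A=np.array([.551,.1125]); r=np.hypot(P[...,0]-.457,P[...,1]-.028)
  m&=(r<.018)&(P[...,2]>.06)&(P[...,2]<.096); z=P[...,2][m]; 
  print(n,m.sum(), np.percentile(z,[10,50,90]).round(4) if m.sum() else None, P[m][:,:2].mean(0) if m.sum() else None)
cv2.imwrite(f"pics/c{sys.argv[1]}.png",np.hstack(o))
E
python3 chk.py 1
```

```text
scene 16 [0.0854 0.0864 0.0876] [0.46032927 0.03486678]
top 63 [0.0825 0.0847 0.0875] [0.453758   0.02726267]
```

View pics/c1.png

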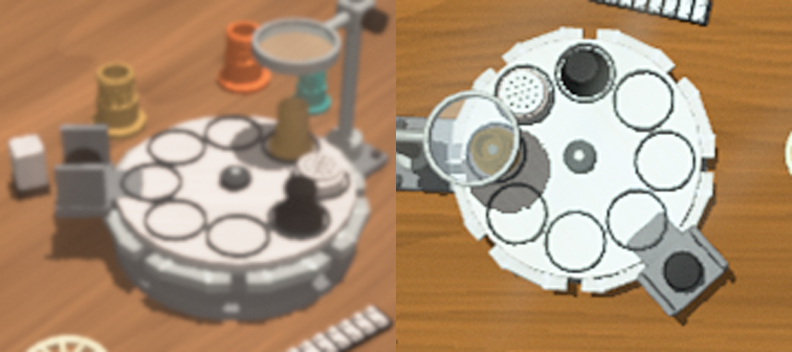

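Run:
```python
from h import *
a=np.load("top0.npz");b=np.load("top_1.npz")
A=np.array([.5499,.1132])
for n,(x,lo) in dict(start=(a,(.544,-.012)),now=(b,(.454,.027))).items():
    P=cloud("top",x["d"]); m=(x["p"].max(-1)<60)&(np.hypot(P[...,0]-lo[0],P[...,1]-lo[1])<.02)&(P[...,2]>.07)&(P[...,2]<.094)
    yy,xx=np.nonzero(m); h=ray("top",xx.mean(),yy.mean(),.086); v=h[:2]-A
    print(n,len(xx),np.median(P[m][:,2]),h.round(4),np.arctan2(v[1],v[0]))
for n in("scene","top"):
    d=np.abs(np.load(n+"0.npz")["p"].astype(int)-np.load(n+"_1.npz")["p"]).max(-1)
    cv2.imwrite(f"pics/diff_{n}.png",(np.clip(d*3,0,255)).astype(np.uint8))
print(ctrl.get_state()["contact_force"],abs(ctrl.get_state()["dq"]).max())
```

```text
start 24 0.08487236459883618 [ 0.5424 -0.0037  0.086 ] -1.6352936325760818
now 63 0.08472567857121871 [0.4538 0.0272 0.086 ] -2.4120399482040837
[-0.14575786  0.91752785 -0.30749875] 0.04201632590891877
```

View pics/diff_top.png

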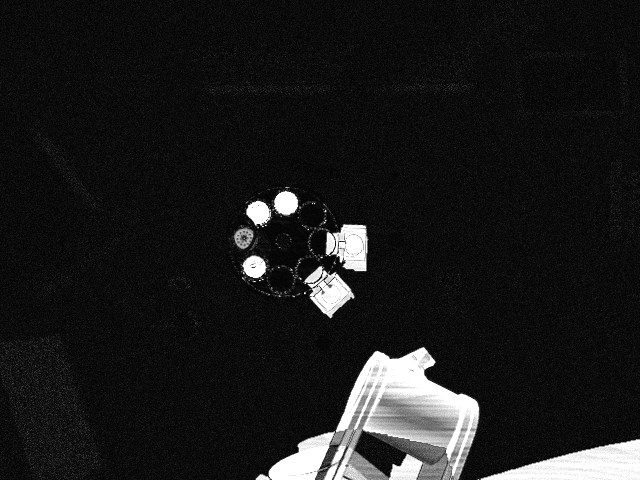

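The difference image shows change only at the turret parts and yoke, (235–370,185–320), plus the arm at the bottom. The desk items are unmoved. The head is fully out, at the same height as at the start, and has turned -0.777. I'll let the arm settle, then hand in.

Request:
servo_tool:
  increments: "0 0 0 0 0 0 0;0 0 0 0 0 0 0;0 0 0 0 0 0 0;0 0 0 0 0 0 0;0 0 0 0 0 0 0;0 0 0 0 0 0 0"

```text
time: 10.02
eef_pos: [0.3431, -0.0535, 0.2228]
tcp_rot: [0.945, 0.327, -0.0, -0.0]
contact_force: [-0.3, -0.5, 0.3]
opening: -0.0
```

```bash
python3 -c "
from h import *
print(ctrl.get_state()['contact_force'],ctrl.get_state()['time']); print(ctrl.sign_off())"
```

```text
[-0.2520164  -0.53082207  0.32149532] 10.0167
the job is handed in; nothing more can be done
None
```

The table is turned one hole clockwise, with the small brass lamp socket under the magnifier and the plunger sprung fully out. I pressed the plunger in with the shut fingertips and turned the table partway. Then I let the plunger up between holes and pushed the cheek from inside until it jumped out. The job took about 10 s.

**Last checks:**
- **Plunger:** the head's measured height is 84.7 mm, against 84.9 mm at the start, so it is fully out.
- **Turn:** the head measured -0.777 rad round from its start, against the -0.785 expected. The start reading was poor because few pixels of the head were visible. An empty nest in the picture also lined up with an original nest position.
- **Surroundings:** in the top view, only the turret and the arm differ from the start picture. The desk items are unmoved and the parts still sit in their nests.
- **Robot:** it finished clear of everything, with forces under 1 N.

I judged the lock from the head height and the turn alone; I did not push on the table to test it. The two cameras disagreed by several millimetres in places (up to about 8 mm on the table's hub), which did not matter for these clearances. No other check failed.

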